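Open the interlocked test enclosure with the isolator's key

ROBOT

A 7-joint arm with a two-finger parallel gripper is mounted at the origin on the work surface. World frame = base frame: x ahead of the robot, y to its left, z up, the work surface at z = 0. Lengths are in m, angles in rad, forces in N, time in s.
With the tool pointing down it reaches from about 0.425 to 1.025 m from the base axis. Payload 3.6 kg.
Tool frame: the origin (TCP) lies midway between the tips of the shut fingers; the grasp point (between the pads) lies 19 mm behind it; z points along the fingers, y is the direction in which the jaws open and shut (so a half turn about z gives the same grasp; the last joint's range is limited). The gripper opens to 85 mm and grips with 20 to 120 N. Pads are 22 mm wide; open, the fingers measure 114 mm over their backs; the gripper's body (76 mm by 85 mm) begins 54 mm behind the grasp point. The pads swing forward as they close: fully open they stand 13 mm farther back than shut.
Start: joints at [-1.327, 0.591, 0.048, 1.609, -0.033, 0.943, -0.034], TCP at [0.24, 0.684, 0.231] pointing down, gripper open.
Joint ranges: [-2.69, 2.69], [-0.47, 2.24], [-1.27, 1.36], [0.19, 2.51], [-1.53, 4.68], [0.08, 2.07], [-3.09, 3.09]. Speed limits (rad/s): [2.57, 2.57, 3.14, 3.14, 3.14, 3.14, 3.14].

INTERFACE

Orientations are given as a rotation vector (axis times angle).
In Python, from station import bot gives the robot as it stands.
- The arm moves only by the shell command python3 -m creep 'ROWS' [FORCE]. ROWS is JSON, a list of rows, each an object with "delta_rot": the turn, a rotation vector about the world's x, y, z in rad, a list of three; "linear": the shift along the world's x, y, z in m, a list of three; "jaw": the closure, from 0 (fully open) to 1 (shut). In form: [{"delta_rot": [ax, ay, az], "linear": [dx, dy, dz], "jaw": jaw}, ...]. A call has 1 to 12 rows; each row shifts and turns the commanded pose from where the row before left it; what a row does not reach is not made up. A row lasts 1/12 s, in which the tool goes at most 41.7 mm and 7.16 degrees, less where a joint would pass 70% of its speed; a pose out of reach is approached as far as the arm can. A call with a gripper value outside its range is refused whole. The fingers move at their own pace and stop on an object; FORCE is the grip in N (left out, the last holds). Time passes only in rows, so rows that do not move let the fingers close. It gives the time, the measured TCP pose, the force and the opening at its end, in the units of the state.
- bot.get_state(): the state, without advancing time (a new reading comes with each control period).
- bot.snapshot(name): name is "side" or "top"; returns a dict with "frame" (400x640x3 uint8, red, green, blue), "depth" (400x640 float32, m along the optical axis (not along the pixel's ray), 0 where there is no reading), "camera_matrix" (3x3 intrinsics, pixels), "k1" (the pictures are not rectified: a ray, as slopes to the right and down, at radius r is drawn at 1 + k1 r^2 times it, then the intrinsics apply), "R" (3x3) and "t" (3): a world point X has camera coordinates R X + t. Camera axes: x right, y down, z forward; pixel columns grow to the right and rows downward; lengths in m; the calibration is good to about 2 mm. A picture is of the moment at which its call begins.
- bot.job_done(): hands the job in, once; it reports no verdict.
Trained networks look in a picture, given as the dict that the camera call returned (one of the last four; its "shot" number tells which), for a name from the list of things; names that differ only in an ending like _2 or _b are one class to them, and where a whole thing is asked for, a point or a joint stands for the part that bears it (a point fixed in the world has none). Each returns a list of dicts, best first, with "p" (0 to 1); they miss things now and then, are a little off and sometimes report something else, mostly with a low value. They report only what shows in the picture. A call takes as long as a camera call. They do not tell look-alikes from the thing itself.
- bot.outline_of(thing, picture): "region" (400x640 bool, what is visible of it) and "bbox" ([left, top, width, height] in pixels, round what is visible of it).
- bot.mark_of(thing, picture): "position" ([column, row] in pixels: a listed point, or the origin of a listed thing).
The state is a dict: "time": time; "joints": joint angles; "qd": joint speeds; "tau": joint torques, N m; "position": TCP position; "orientation": TCP orientation; "ft_force": force on the tool from outside, world axes, zero at the start; "ft_torque": the same for the moment, N m; "grip_width": finger opening in m.
Only numpy, scipy, OpenCV 4.12 (cv2) and the standard library are available. Lean on these libraries where they do the work, as an engineer would, in place of code of your own. Each camera call takes 0.05 s, during which the arm holds its last target. There are 200 camera calls.

TASK

The supply is already off, so take the red key out of the grey isolator box and open the red test enclosure with it: push the key fully home in the enclosure's lock and turn it clockwise until the hidden bolt lets go and the clear cover springs up. Leave the key standing fully in the lock with the cover up, and do not disturb the other things on the bench.

Things in the scene. Friction and masses are not known exactly. Their poses are not given: they have to be found in the camera images.
- key: Interlock key, 71 mm tall, upright in the isolator at the start, same both ways round. Origin: centre of the blade's blunt tip; z up to the bow, x across the flat, y through the thickness. Steel blade 10 (x) by 4 (y) by 24 mm long; brass neck 14 by 8 mm from z 24 to 36, its lower edge the shoulder that stops the key; red bow 38 (x) by 12 (y) mm from z 35 to 71. 0.04 to 0.09 kg.
- key_bow (a point): Centre of the key's red bow, 53 mm above the blade's tip, axes as the key's; pinch the bow here across its 12 mm thickness (key y).
- isolator: Grey isolator box, fixed, 110 (x) by 90 (y) by 75 mm high, origin under its centre. In the middle of its top a yellow label and a round lock, from which the key pulls straight up; the key stands in it to its shoulder, blade 24 mm deep, its flat (key x) along the isolator's y. Nothing else on the top is over 8 mm high.
- enclosure: Red steel test enclosure, fixed, 300 (x) by 260 (y) by 100 mm high, origin under its centre. The lock is in the grey deck along its -x side (yellow label); behind the deck, over the board, is the clear cover, 5 mm thick, hinged along the +x side, its free edge 47 mm from the lock's axis.
- lock_mouth (a point): Centre of the lock's mouth, in the deck's top face 100 mm above the bench; axes as the enclosure's. The brass barrel, 23 mm across and flush, has a slot 11.4 by 5.5 mm along the enclosure's y. The worn barrel has slack: the slot may lie up to 0.45 rad either way off y, which this frame does not tell: see or feel for it. A key within 0.15 rad and 0.7 mm drops in.
- lock_seat (a point): Where the blade's tip lies with the key fully home: 24 mm under lock_mouth, shoulder on the barrel's face; axes as the enclosure's. The last 6 mm push down a spring plunger, 5 N at first, 8 N at the end. Only within 1.5 mm of home will the barrel turn clockwise past its slack, so keep pressing while turning; then the plunger is caught and no longer lifts the key.
- cover (a joint): Hinge of the clear cover: 0 shut, 0.35 rad fully up, free edge then 70 mm higher. Springs lift it when the bolt lets go: that is when the barrel, turned clockwise seen from above, is 0.75 rad past the slot's position along y (hard stop at 1.05). Turning takes under 0.15 N m, the key has 0.15 rad of play in the slot, and the barrel stays where it is left.
- multimeter: Yellow multimeter, loose, 100 by 85 by 63 mm, origin under its centre; it and the isolator stand on either side of the enclosure, either way round. Leave it.
- parts_tray: Blue open parts tray, loose, 130 by 100 by 35 mm. Leave it.
- screwdriver: Orange-handled screwdriver lying on the bench, 170 mm long, 26 mm high. Leave it.
- copper_board: Bare copper-clad board, loose, 100 by 70 by 4 mm. Leave it.
- battery_holder: Black holder with two blue cells, loose, 72 by 41 by 19 mm. Leave it.
- flux_jar: Small amber jar with a black cap, loose, 44 mm across, 55 mm high. Leave it.
- pen_cup: Grey plastic cup with three pens, loose, 72 mm across, 145 mm high with the pens. Leave it.
Not all that is in view belongs to the job. There is more than one size of the key; the one meant has the size given above.

How it is judged:
By the outcome, as a careful person would: the job done as asked, in the order asked, and still so for the second after the job is handed in, with the robot touching nothing.
It also fails if it takes over 54 s, if anything falls off the work surface, if the arm or the gripper's body presses on something with over 40 N, if the wrist force passes 120 N, or if a joint passes its speed limit or range.

## Working session

There is one attempt and no reset: what is moved stays moved. The work goes in short steps, Python scripts to look and compute and a shell command to move; the robot and the scene stay as the last step left them, time stands still between calls to the robot, and variables do not carry over. Pictures are saved under pics/ and viewed, about 8 in all and at most 12, crops included, and the job is handed in when it is done.

```bash
ls; mkdir -p pics
cat > h.py <<'E'
import numpy as np, cv2
from station import bot
def ray(p,uv):
    K=p["camera_matrix"]; x=np.array([(uv[0]-K[0,2])/K[0,0],(uv[1]-K[1,2])/K[1,1]]); u=x.copy()
    for _ in range(20): u=x/(1+p["k1"]*(u@u))
    return u
def atz(p,uv,z):
    R=np.array(p["R"]);t=np.array(p["t"]);u=ray(p,uv);d=R.T@np.array([u[0],u[1],1]);c=-R.T@t
    return c+d*(z-c[2])/d[2]
def deproj(p,uv):
    u=ray(p,uv);d=p["depth"][int(round(uv[1])),int(round(uv[0]))]
    return np.array(p["R"]).T@(np.array([u[0],u[1],1])*d-np.array(p["t"]))
def proj(p,X):
    c=np.array(p["R"])@X+np.array(p["t"]);u=c[:2]/c[2];u=u*(1+p["k1"]*(u@u));K=p["camera_matrix"]
    return np.array([u[0]*K[0,0]+K[0,2],u[1]*K[1,1]+K[1,2]])
def save(n,im,s=1):
    im=cv2.resize(im,None,fx=s,fy=s,interpolation=cv2.INTER_CUBIC); cv2.imwrite("pics/"+n,im[:,:,::-1])
E
python3 - <<'E'
from h import *
np.set_printoptions(precision=4,suppress=True)
print(bot.get_state())
for n in("top","side"):
    p=bot.snapshot(n); save(n+"0.png",p["frame"],1.25)
    print(n,p["camera_matrix"].tolist(),p["k1"],"cam",-np.array(p["R"]).T@p["t"])
    for th in("key","isolator","enclosure","cover","multimeter"):
        for r in bot.outline_of(th,p)[:3]: print(th,"box",r["p"],r["bbox"])
    for th in("key","key_bow","isolator","enclosure","lock_mouth"):
        for r in bot.mark_of(th,p)[:3]: print(th,"mark",r["p"],r["position"],deproj(p,r["position"]))
E
```

```text
pics
{'time': 0.0, 'joints': array([-1.3265,  0.5921,  0.0483,  1.6098, -0.0333,  0.9427, -0.0337]), 'qd': array([ 0.001 ,  0.0018,  0.0006, -0.0031, -0.0011, -0.0016,  0.0008]), 'tau': array([ -0.0008, -54.8688,   1.5465, -19.8119,   0.0094,   0.0089,
         0.    ]), 'position': array([0.24  , 0.6833, 0.2301]), 'orientation': array([-0.528 , -3.0967,  0.0034]), 'ft_force': array([-0.3   , -0.6572, -0.6284]), 'ft_torque': array([-0.0112, -0.001 ,  0.0004]), 'grip_width': 0.08572416656745155}
top [[412.98353167954303, 0.0, 321.5996383370973], [0.0, 412.98353167954303, 203.91382928931043], [0.0, 0.0, 1.0]] 0.010142672309214429 cam [ 0.3838 -0.0173  1.1929]
key box 0.69 [149.3, 244.6, 21.7, 11.9]
isolator box 0.75 [184.0, 215.0, 46.9, 50.2]
isolator box 0.26 [180.9, 147.5, 38.8, 49.2]
enclosure box 0.64 [270.2, 120.5, 115.6, 123.1]
cover box 0.73 [191.2, 229.7, 15.2, 15.5]
cover box 0.56 [268.8, 122.2, 105.3, 84.4]
multimeter box 0.83 [423.4, 232.2, 37.6, 39.1]
key mark 0.54 [167.3, 253.3] [0.435  0.4146 0.0829]
key mark 0.43 [204.2, 238.8] [0.4701 0.3085 0.1095]
key_bow mark 0.44 [1
[... 895 characters left out ...]
0.19 [283.7, 145.7, 17.0, 31.7]
multimeter box 0.88 [364.3, 168.2, 30.7, 27.7]
key mark 0.76 [337.2, 311.8] [0.4677 0.347  0.0784]
key mark 0.74 [336.9, 381.0] [0.4368 0.5456 0.1498]
key mark 0.42 [292.7, 187.4] [ 0.6705 -0.0768  0.1078]
key_bow mark 0.78 [338.6, 353.0] [0.4475 0.455  0.0965]
key_bow mark 0.73 [240.0, 322.4] [0.6641 0.348  0.0039]
key_bow mark 0.53 [292.5, 188.8] [ 0.6682 -0.0665  0.1085]
isolator mark 0.8 [335.2, 327.8] [0.4675 0.363  0.0535]
isolator mark 0.58 [338.0, 309.9] [0.4672 0.341  0.0775]
enclosure mark 0.81 [301.2, 234.7] [0.5972 0.11   0.0775]
lock_mouth mark 0.86 [340.3, 197.8] [ 0.5306 -0.0588  0.102 ]
lock_mouth mark 0.29 [235.0, 324.6] [0.6712 0.357  0.0049]
```

View pics/top0.png

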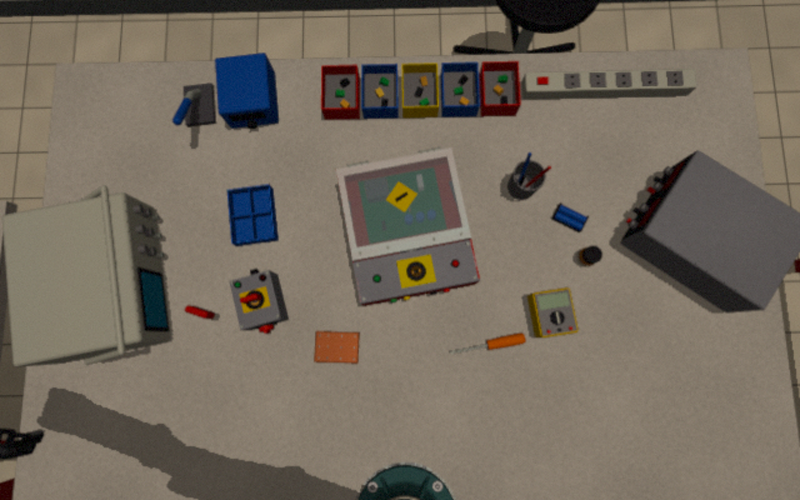

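View pics/side0.png

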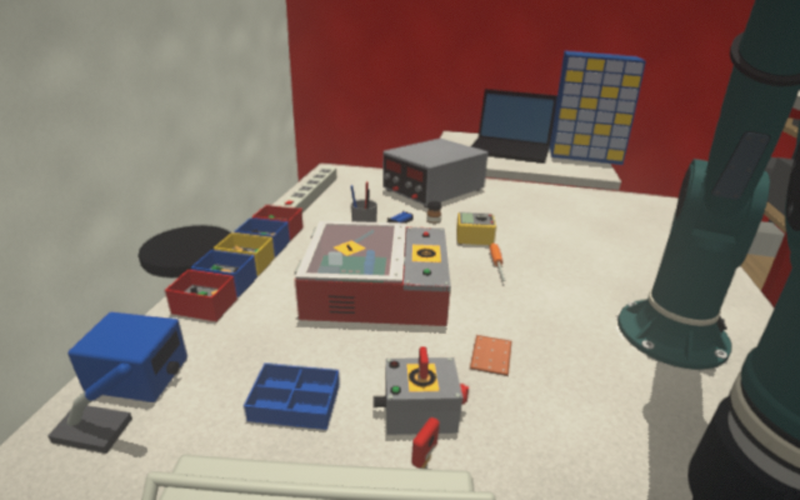

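The candidates for the key are two. One stands in the isolator at top (200,238) and side (338,290). The other is near top (160,250) and side (340,353), outside the isolator. The one in the isolator fits the description; I'll check its size and enlarge it.

```bash
cat > cloud.py <<'E'
from h import *
def cloud(p):
    v,u=np.mgrid[0:400,0:640]; K=p["camera_matrix"]
    P=cv2.undistortPoints(np.stack([u,v],-1).reshape(-1,1,2).astype(float),K,np.array([p["k1"],0,0,0.])).reshape(-1,2)
    d=p["depth"].reshape(-1,1); C=np.hstack([P*d,d]); W=(C-np.array(p["t"]))@np.array(p["R"])
    W[d[:,0]==0]=np.nan
    return W.reshape(400,640,3)
E
python3 - <<'E'
from cloud import *
np.set_printoptions(precision=4,suppress=True)
ps={n:bot.snapshot(n) for n in("top","side")}
def crop(p,x,y,w,h,s): return cv2.resize(p["frame"][y:y+h,x:x+w],None,fx=s,fy=s,interpolation=cv2.INTER_CUBIC)
a=crop(ps["top"],145,205,100,70,4); b=crop(ps["side"],280,265,100,110,4)[:, :]; c=crop(ps["top"],280,190,105,55,4); d=crop(ps["side"],310,170,60,60,4)
im=np.zeros((600,800,3),np.uint8)
def put(q,x,y):
    q=q[:600-y,:800-x]; im[y:y+q.shape[0],x:x+q.shape[1]]=q
put(a,0,0);put(b,400,0);put(c,0,285);put(d,560,440) ; save("crop1.png",im)
for n,p in ps.items():
    W=cloud(p);fr=p["frame"].astype(int); red=(fr[...,0]>90)&(fr[...,0]>2*fr[...,1])&(fr[...,0]>2*fr[...,2])
    x,y,z=W[...,0],W[...,1],W[...,2]
    for nm,c0 in(("iso",(0.47,0.31)),("other",(0.44,0.42))):
        m=red&(np.hypot(x-c0[0],y-c0[1])<0.06)&(z>0.01); q=W[m]
        print(n,nm,m.sum(),"min",q.min(0),"max",q.max(0),"med",np.median(q,0))
    for nm,c0,r,z0,z1 in(("isotop",(0.46,0.30),0.09,0.068,0.081),("enctop",(0.58,-0.02),0.22,0.092,0.112)):
        m=(np.abs(x-c0[0])<r)&(np.abs(y-c0[1])<r)&(z>z0)&(z<z1); q=W[m][:,:2].astype(np.float32)
        print(n,nm,m.sum(),cv2.minAreaRect(q),np.median(z[m]))
    m=(z>0.09)&(np.hypot(x-0.47,y-0.31)<0.05); q=W[m]; print(n,"bow pts",len(q),q[:12])
E
```

```text
top iso 73 min [0.4106 0.2923 0.0485] max [0.4794 0.3504 0.1288] med [0.4691 0.3152 0.1207]
top other 94 min [0.4352 0.4151 0.0905] max [0.4571 0.4616 0.1029] med [0.4462 0.4384 0.0976]
top isotop 1249 ((0.4730563759803772, 0.3207850456237793), (0.11159917712211609, 0.09196553379297256), 15.069390296936035) 0.07580234923147057
top enctop 10230 ((0.632167398929596, -0.011260733008384705), (0.30696648359298706, 0.2603451907634735), 10.041343688964844) 0.10542275286866096
top bow pts 93 [[0.482  0.3069 0.1179]
 [0.4793 0.3165 0.1206]
 [0.479  0.3127 0.1241]
 [0.4785 0.3087 0.1288]
 [0.4794 0.3091 0.1188]
 [0.4791 0.3056 0.1218]
 [0.4792 0.3037 0.1195]
 [0.4802 0.3043 0.1086]
 [0.4809 0.3044 0.0993]
 [0.4773 0.3258 0.1156]
 [0.4768 0.3214 0.1211]
 [0.477  0.3198 0.1181]]
side iso 123 min [0.4113 0.2991 0.023 ] max [0.4787 0.3626 0.1247] med [0.47   0.3332 0.1208]
side other 383 min [0.434  0.4135 0.0588] max [0.4597 0.4635 0.1011] med [0.4482 0.4527 0.0961]
side isotop 1932 ((0.4716590940952301, 0.3183170557022095), (0.11107498407363892, 0.09425117820501328), 15.027881622314453) 0.0764389315216604
side enctop 5513 ((0.6318458318710327, -0.014152765274047852), (0.3062448501586914, 0.2663232684135437), 10.06911563873291) 0.10769243593486617
side bow pts 194 [[0.48   0.3015 0.1216]
 [0.4779 0.3032 0.1233]
 [0.4761 0.3022 0.1229]
 [0.4743 0.3017 0.1229]
 [0.4726 0.3004 0.1222]
 [0.4793 0.3059 0.1228]
 [0.4777 0.3039 0.1215]
 [0.4756 0.3053 0.1231]
 [0.4738 0.3049 0.1231]
 [0.4721 0.3036 0.1223]
 [0.4813 0.3042 0.1186]
 [0.4787 0.3091 0.1231]]
```

View pics/crop1.png

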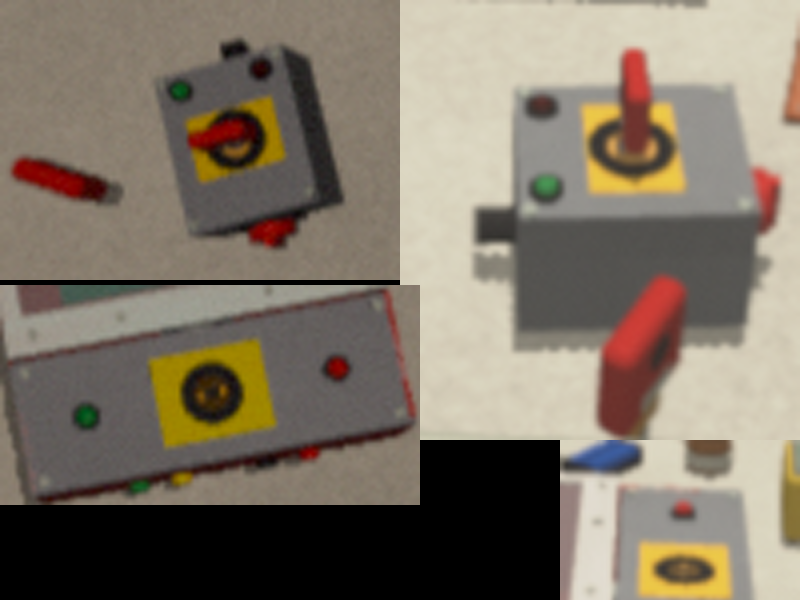

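Crop: the isolator's key stands at top (203,238), with its bow top measured at z 0.122 (75+47 mm, as it should be). The other red key stands loose to the left, with its top at 0.10; it is a decoy. Next I measure the lock and slot precisely.

Run:
```python
from cloud import *
np.set_printoptions(precision=4,suppress=True)
for n in("top","side"):
    L=[bot.snapshot(n) for _ in range(6)]; p=L[0]; F=np.mean([q["frame"].astype(float) for q in L],0); np.save(f"avg_{n}.npy",F)
    import pickle; pickle.dump({k:p[k] for k in("camera_matrix","k1","R","t","depth")},open(f"p_{n}.pkl","wb"))
    hsv=cv2.cvtColor(F.astype(np.uint8),cv2.COLOR_RGB2HSV)
    y=((hsv[...,0]>18)&(hsv[...,0]<32)&(hsv[...,1]>150)&(hsv[...,2]>90)).astype(np.uint8)
    for nm,c,z in(("lock",(0.525,-0.031),0.1),("isolock",(0.473,0.319),0.075)):
        uv=proj(p,np.array([*c,z])).astype(int); m=np.zeros_like(y); s=25; sl=np.s_[uv[1]-s:uv[1]+s,uv[0]-s:uv[0]+s]; m[sl]=y[sl]
        cs,_=cv2.findContours(m,cv2.RETR_EXTERNAL,cv2.CHAIN_APPROX_NONE); k=max(cs,key=cv2.contourArea)
        W=np.array([atz(p,q[0],z)[:2] for q in k]).astype(np.float32); r=cv2.minAreaRect(W); print(n,nm,uv,r)
        M=cv2.moments(k); print("  centroid",atz(p,(M["m10"]/M["m00"],M["m01"]/M["m00"]),z))
# rectified ortho patches at z=.1 around the lock, 0.5 mm/px, world: up=+x,left=+y
    def ortho(cx,cy,z,h=0.03,res=0.0004):
        g=np.arange(-h,h,res); X=cx-g[:,None]+0*g[None]; Y=cy-g[None]+0*g[:,None]
        uv=np.array([[proj(p,np.array([a,b,z])) for a,b in zip(r,s)] for r,s in zip(X,Y)]).astype(np.float32)
        return cv2.remap(F.astype(np.float32),uv[...,0],uv[...,1],cv2.INTER_CUBIC).clip(0,255)
    O=ortho(0.525,-0.031,0.1); O=(O*1.6).clip(0,255).astype(np.uint8); save(f"o_{n}.png",O,2.6)
a=cv2.imread("pics/o_top.png");b=cv2.imread("pics/o_side.png"); cv2.imwrite("pics/ortho.png",np.hstack([a,b]))
```

```text
top lock [332 216] ((0.5248222351074219, -0.029911674559116364), (0.05975766107439995, 0.07504593580961227), 9.841204643249512)
  centroid [ 0.5247 -0.0302  0.1   ]
top isolock [204 238] ((0.47635015845298767, 0.30247628688812256), (0.044830694794654846, 0.023575814440846443), 9.301539421081543)
  centroid [0.4777 0.2995 0.075 ]
side lock [340 203] ((0.5264150500297546, -0.03648282214999199), (0.05660819262266159, 0.06866685301065445), 8.077393531799316)
  centroid [ 0.5259 -0.0351  0.1   ]
side isolock [336 302] ((0.4674719274044037, 0.33418282866477966), (0.04188276082277298, 0.020805571228265762), 17.353343963623047)
  centroid [0.467 0.337 0.075]
```

View pics/ortho.png

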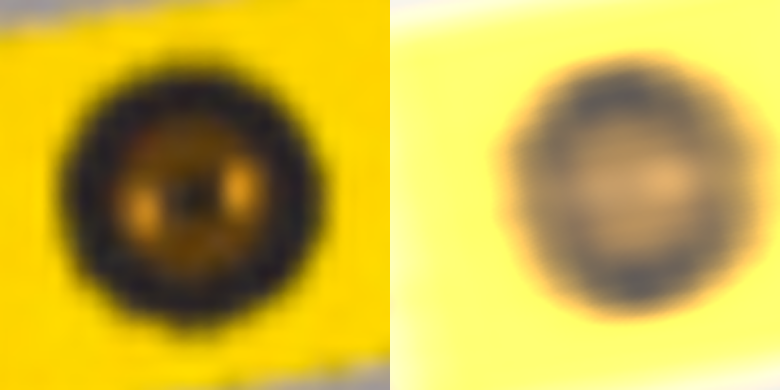

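Run:
```python
from cloud import *
import pickle
np.set_printoptions(precision=3,suppress=True,linewidth=150)
F=np.load("avg_top.npy");p=pickle.load(open("p_top.pkl","rb"))
print(F[208:226,323:342].mean(-1).astype(int))
# ring centre: dark-ring centroid in world
W=np.array([[atz(p,(u,v),0.1)[:2] for u in range(318,348)] for v in range(202,232)]); G=F[202:232,318:348]
yel=(G[...,0]+G[...,1])/2
m=(yel<100)&(np.hypot(W[...,0]-.5249,W[...,1]+.0304)<.024)
wt=np.clip(150-yel,0,None)*(np.hypot(W[...,0]-.5249,W[...,1]+.0304)<.024)
print("ring centre",(W*wt[...,None]).sum((0,1))/wt.sum(), W[m].mean(0))
c=(W*wt[...,None]).sum((0,1))/wt.sum()
for r in(2,3,4,5,6,7,8,9,10):
    a=np.radians(np.arange(0,360,15)); v=[]
    for t in a:
        uv=proj(p,np.array([c[0]+r/1e3*np.cos(t),c[1]+r/1e3*np.sin(t),.1])); v.append(cv2.remap(F.astype(np.float32),np.float32([[uv[0]]]),np.float32([[uv[1]]]),cv2.INTER_CUBIC)[0,0].mean())
    v=np.array(v); z=(v*np.exp(2j*a)).sum(); print(r,v.astype(int),"2nd",np.degrees(np.angle(z))/2%180,abs(z)/len(a))
e=(F[200:232,316:348]/F[208:226,323:342].max()*2.2*100).clip(0,255).astype(np.uint8)
save("lock2.png",e,16)
```

```text
[[94 96 96 97 95 96 96 94 86 84 83 85 92 95 96 97 97 97 97]
 [97 97 97 97 96 93 79 71 58 56 55 57 69 83 93 97 97 97 97]
 [97 97 96 94 85 69 50 40 32 29 28 32 39 54 71 91 96 97 97]
 [96 96 96 85 60 39 28 24 24 21 23 21 25 29 42 69 91 96 96]
 [96 97 93 65 39 26 25 23 27 29 28 29 24 24 24 43 73 94 97]
 [97 95 83 50 29 25 27 30 34 34 33 31 31 25 24 30 51 89 97]
 [96 93 66 37 23 24 30 36 36 36 34 35 39 34 26 23 39 73 94]
 [97 93 53 30 24 25 33 37 34 30 30 36 63 51 32 22 29 54 90]
 [97 92 49 25 23 30 45 51 38 31 24 37 79 59 33 25 27 49 89]
 [97 93 50 27 22 32 56 72 42 28 23 33 63 50 32 24 27 49 90]
 [97 94 58 30 24 30 53 67 44 35 32 33 40 38 28 25 27 49 89]
 [96 94 67 38 24 24 36 45 38 34 34 40 36 31 27 24 34 64 92]
 [97 96 82 45 25 27 29 32 34 33 36 32 34 27 25 25 44 83 95]
 [97 96 92 57 37 25 24 25 31 31 31 26 25 25 22 36 64 91 97]
 [98 97 96 82 64 40 28 23 24 24 25 23 26 30 40 61 85 96 98]
 [97 98 98 95 87 65 47 37 31 28 27 28 38 51 73 87 95 97 96]
 [97 98 99 97 96 88 79 74 63 48 51 55 72 82 93 96 98 97 97]
 [97 98 98 97 98 97 95 95 89 81 82 83 93 96 97 97 97 96 96]]
ring centre [ 0.525
[... 372 characters left out ...]
67
5 [31 31 32 34 38 44 52 53 48 40 38 36 33 33 32 31 35 44 51 50 41 32 31 32] 2nd 98.98035347903551 4.558850417989554
6 [34 34 34 35 39 48 62 67 58 46 38 35 33 34 35 33 40 54 67 68 53 37 33 33] 2nd 99.62581095189294 7.698996579384663
7 [36 36 35 36 39 49 65 74 66 49 38 34 33 35 39 36 42 59 76 79 62 42 35 34] 2nd 100.54902200920743 9.371566096425735
8 [36 36 36 36 38 47 62 72 66 50 37 34 34 36 40 37 41 56 73 77 64 44 35 34] 2nd 101.67452836156323 8.738072444270335
9 [34 36 35 37 35 43 55 64 60 47 37 34 35 36 38 37 38 50 61 67 58 41 34 33] 2nd 102.4850407630333 6.678122885312594
10 [33 34 34 35 33 38 46 53 52 41 35 33 34 33 36 34 35 43 50 54 49 36 33 31] 2nd 103.11341598965822 4.3418889874559
```

View pics/lock2.png

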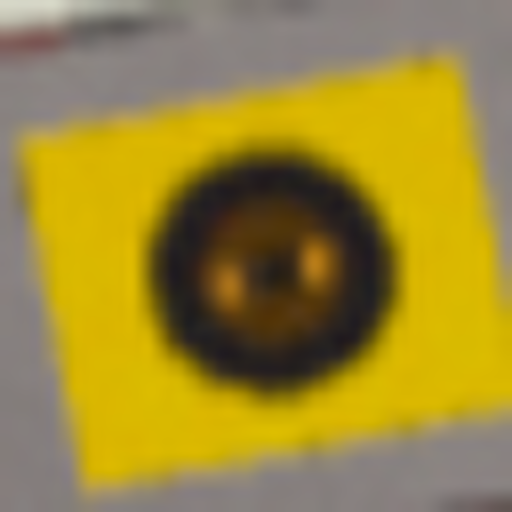

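The slot's bright brass end faces lie at top (329.5,217) and (335.5,216), with the dark slot between them. That puts the slot along about 101.5° in world, and the enclosure's y is at 100°. Next come the key centre and the clearance along the path.

Run:
```python
from cloud import *
import pickle
np.set_printoptions(precision=4,suppress=True,linewidth=150)
pt=pickle.load(open("p_top.pkl","rb")); s=bot.get_state(); print(s["time"],"tcp px",proj(pt,s["position"]))
for n in("top","side"):
    p=pickle.load(open(f"p_{n}.pkl","rb")); F=np.load(f"avg_{n}.npy")
    D=[];W=cloud(p);x,y,z=W[...,0],W[...,1],W[...,2]
    red=(F[...,0]>60)&(F[...,0]>2*F[...,1])
    m=red&(np.abs(z-.122)<.006)&(np.hypot(x-.473,y-.319)<.04); v,u=np.nonzero(m)
    q=np.array([atz(p,(a,b),.122)[:2] for a,b in zip(u,v)]); print(n,"bow top",len(q),q.mean(0),cv2.minAreaRect(q.astype(np.float32)))
    # isolator top edges: fit by mask of top plane, area centroid at fixed z
    m=(np.abs(x-.473)<.085)&(np.abs(y-.32)<.085)&(np.abs(z-.0755)<.008); k=cv2.morphologyEx(m.astype(np.uint8),cv2.MORPH_CLOSE,np.ones((9,9)))
    c=max(cv2.findContours(k,0,cv2.CHAIN_APPROX_NONE)[0],key=cv2.contourArea); r=np.array([atz(p,t[0],.075)[:2] for t in c]).astype(np.float32); print(n,"iso rect",cv2.minAreaRect(r))
    if n=="top":
        for t in np.linspace(0,1,8):
            c=np.array([.24,.684])*(1-t)+np.array([.473,.32])*t; mm=np.hypot(x-c[0],y-c[1])<.09; print(c,np.nanmax(z[mm]) if mm.any() else None)
```

```text
1.8 tcp px [ 18.4017 339.6837]
top bow top 62 [0.4718 0.3181] ((0.47215497493743896, 0.318541944026947), (0.012315795756876469, 0.03751448541879654), 15.154790878295898)
top iso rect ((0.4722089171409607, 0.3200174868106842), (0.11102356016635895, 0.09162680804729462), 15.249947547912598)
[0.24  0.684] 0.3525161916096527
[0.2733 0.632 ] 0.3525161916096527
[0.3066 0.58  ] 0.35152817237390344
[0.3399 0.528 ] 0.16189697492869326
[0.3731 0.476 ] 0.16189697492869326
[0.4064 0.424 ] 0.10221536449961073
[0.4397 0.372 ] 0.12657919933250147
[0.473 0.32 ] 0.12657919933250147
side bow top 74 [0.472  0.3233] ((0.4715481996536255, 0.32316699624061584), (0.00915277749300003, 0.03940218687057495), 10.027975082397461)
side iso rect ((0.47095486521720886, 0.32075488567352295), (0.1115139052271843, 0.09969834238290787), 14.973650932312012)
```

```bash
python3 -m creep '[{"delta_rot":[0,0,-0.0809],"linear":[0.0193,-0.0303,0],"jaw":0},{"delta_rot":[0,0,-0.0809],"linear":[0.0193,-0.0303,0],"jaw":0},{"delta_rot":[0,0,-0.0809],"linear":[0.0193,-0.0303,0],"jaw":0},{"delta_rot":[0,0,-0.0809],"linear":[0.0193,-0.0303,0],"jaw":0},{"delta_rot":[0,0,-0.0809],"linear":[0.0193,-0.0303,0],"jaw":0},{"delta_rot":[0,0,-0.0809],"linear":[0.0193,-0.0303,0],"jaw":0},{"delta_rot":[0,0,-0.0809],"linear":[0.0193,-0.0303,0],"jaw":0},{"delta_rot":[0,0,-0.0809],"linear":[0.0193,-0.0303,0],"jaw":0},{"delta_rot":[0,0,-0.0809],"linear":[0.0193,-0.0303,0],"jaw":0},{"delta_rot":[0,0,-0.0809],"linear":[0.0193,-0.0303,0],"jaw":0},{"delta_rot":[0,0,-0.0809],"linear":[0.0193,-0.0303,0],"jaw":0},{"delta_rot":[0,0,-0.0809],"linear":[0.0193,-0.0303,0],"jaw":0}]' 30
cat >> h.py <<'E'
def st():
    from scipy.spatial.transform import Rotation as Ro
    s=bot.get_state(); M=Ro.from_rotvec(s["orientation"]).as_matrix()
    print("t %.2f pos"%s["time"],np.round(s["position"],4),"jaw deg %.2f"%np.degrees(np.arctan2(M[1,1],M[0,1])),"zax",np.round(M[:,2],4),"F",np.round(s["ft_force"],2),"T",np.round(s["ft_torque"],3),"w %.4f"%s["grip_width"],"q",np.round(s["joints"],2))
E
python3 -c "from h import *;st()"
```

```text
time: 2.8
position: [0.4726, 0.3191, 0.2317]
orientation: [-1.917, -2.489, -0.001]
ft_force: [-0.2, 1.8, 0.5]
grip_width: 0.0851
t 2.80 pos [0.4726 0.3191 0.2317] jaw deg 14.81 zax [ 5.e-04  6.e-04 -1.e+00] F [-0.17  1.85  0.49] T [ 0.008 -0.007 -0.053] w 0.0851 q [-0.93  0.41  0.34  1.97 -0.19  0.78 -0.22]
```

```bash
python3 -m creep '[{"delta_rot":[0,0,0.002],"linear":[0,0,-0.03],"jaw":0},{"delta_rot":[0,0,0.002],"linear":[0,0,-0.03],"jaw":0},{"delta_rot":[0,0,0],"linear":[0,0,-0.03],"jaw":0.3},{"delta_rot":[0,0,0],"linear":[0,0,-0.027],"jaw":0.4},{"delta_rot":[0,0,0],"linear":[0,0,-0.015],"jaw":0.5},{"delta_rot":[0,0,0],"linear":[0,0,-0.009],"jaw":0.6},{"delta_rot":[0,0,0],"linear":[0,0,0],"jaw":0.7},{"delta_rot":[0,0,0],"linear":[0,0,0],"jaw":0.7}]' 20; python3 -c "from h import *;st();p=bot.snapshot('side');save('grasp.png',p['frame'][230:380,230:430],3)"
```

```text
time: 3.47
position: [0.4723, 0.3206, 0.0905]
orientation: [1.907, 2.496, 0.001]
ft_force: [-1.6, -0.2, 1.0]
grip_width: 0.0256
t 3.47 pos [0.4723 0.3206 0.0905] jaw deg 15.25 zax [ 4.e-04  2.e-04 -1.e+00] F [-1.64 -0.19  1.01] T [-0.05   0.005  0.048] w 0.0256 q [-0.85  0.61  0.24  2.06 -0.29  0.5  -0.13]
```

View pics/grasp.png

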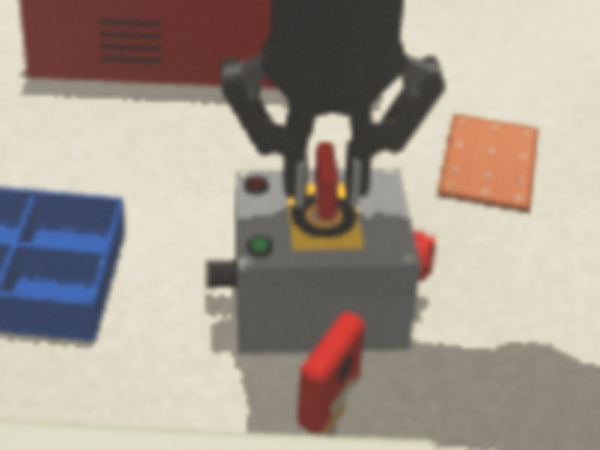

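The key's bow at crop (325,180) is centred between the pads. I close gently and read the lateral force.

```bash
python3 -m creep '[{"delta_rot":[0,0,0],"linear":[0,-0.001,0],"jaw":0.75},{"delta_rot":[0,0,0],"linear":[0,0,0],"jaw":0.8},{"delta_rot":[0,0,0],"linear":[0,0,0],"jaw":1},{"delta_rot":[0,0,0],"linear":[0,0,0],"jaw":1},{"delta_rot":[0,0,0],"linear":[0,0,0],"jaw":1},{"delta_rot":[0,0,0],"linear":[0,0,0],"jaw":1}]' 20; python3 -c "from h import *;st()"
```

```text
time: 4.02
position: [0.4727, 0.3198, 0.0914]
orientation: [1.907, 2.496, 0.003]
ft_force: [-0.9, -0.7, 6.0]
grip_width: 0.0117
t 4.02 pos [0.4727 0.3198 0.0914] jaw deg 15.24 zax [ 0.0016  0.0012 -1.    ] F [-0.85 -0.71  6.04] T [-0.132  0.084  0.033] w 0.0117 q [-0.85  0.61  0.24  2.06 -0.29  0.5  -0.12]
```

```bash
python3 -m creep '[{"delta_rot":[0,0,0],"linear":[0,0,0],"jaw":1},{"delta_rot":[0,0,0],"linear":[0,0,0],"jaw":1},{"delta_rot":[0,0,0],"linear":[0,0,0],"jaw":1},{"delta_rot":[0,0,0],"linear":[0,0,0.006],"jaw":1},{"delta_rot":[0,0,0],"linear":[0,0,0.008],"jaw":1},{"delta_rot":[0,0,0],"linear":[0,0,0.01],"jaw":1},{"delta_rot":[0,0,0],"linear":[0,0,0.012],"jaw":1},{"delta_rot":[0,0,0],"linear":[0,0,0.016],"jaw":1},{"delta_rot":[0,0,0],"linear":[0,0,0.02],"jaw":1},{"delta_rot":[0,0,0],"linear":[0,0,0.02],"jaw":1},{"delta_rot":[0,0,0],"linear":[0,0,0],"jaw":1},{"delta_rot":[0,0,0],"linear":[0,0,0],"jaw":1}]' 70
python3 - <<'E'
from cloud import *
st()
np.set_printoptions(precision=4,suppress=True)
s=bot.get_state()
for n in("side","top"):
    p=bot.snapshot(n); W=cloud(p); uv=proj(p,s["position"]); print(n,"tcp px",uv)
    F=p["frame"].astype(float); red=(F[...,0]>60)&(F[...,0]>2*F[...,1]); v,u=np.nonzero(red&(np.hypot(W[...,0]-.4727,W[...,1]-.3198)<.06)&(W[...,2]>.13)); print(len(u),u.min() if len(u) else 0,u.max() if len(u) else 0,v.min() if len(u) else 0,v.max() if len(u) else 0, W[v,u].mean(0))
    if n=="side": a=p["frame"][int(uv[1])-50:int(uv[1])+50,int(uv[0])-60:int(uv[0])+60]
    else: b=p["frame"][int(uv[1])-50:int(uv[1])+50,int(uv[0])-60:int(uv[0])+60]
save("held.png",np.hstack([a,b]),3.3)
E
```

```text
time: 5.02
position: [0.4724, 0.32, 0.1841]
orientation: [1.906, 2.496, 0.005]
ft_force: [0.9, -1.5, -1.3]
grip_width: 0.0107
t 5.02 pos [0.4724 0.32   0.1841] jaw deg 15.26 zax [ 0.0023  0.0022 -1.    ] F [ 0.88 -1.53 -1.32] T [-0.046  0.011  0.022] w 0.0107 q [-0.91  0.48  0.31  2.01 -0.23  0.68 -0.18]
side tcp px [340.0031 256.2593]
137 318 344 79 261 [0.4705 0.329  0.2096]
top tcp px [190.5205 235.6679]
30 188 198 232 236 [0.4745 0.3078 0.2102]
```

View pics/held.png

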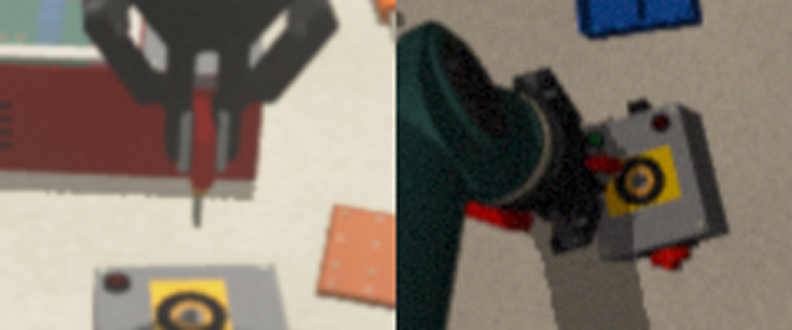

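The key is held with its blade down. The isolator's empty lock shows at right (640,180), so I move over the enclosure lock and then measure the isolator's lock ring unobstructed.

```bash
python3 -m creep '[{"delta_rot":[0,0,-0.0055],"linear":[0.0044,-0.0291,0],"jaw":1},{"delta_rot":[0,0,-0.0055],"linear":[0.0044,-0.0291,0],"jaw":1},{"delta_rot":[0,0,-0.0055],"linear":[0.0044,-0.0291,0],"jaw":1},{"delta_rot":[0,0,-0.0055],"linear":[0.0044,-0.0291,0],"jaw":1},{"delta_rot":[0,0,-0.0055],"linear":[0.0044,-0.0291,0],"jaw":1},{"delta_rot":[0,0,-0.0055],"linear":[0.0044,-0.0291,0],"jaw":1},{"delta_rot":[0,0,-0.0055],"linear":[0.0044,-0.0291,0],"jaw":1},{"delta_rot":[0,0,-0.0055],"linear":[0.0044,-0.0291,0],"jaw":1},{"delta_rot":[0,0,-0.0055],"linear":[0.0044,-0.0291,0],"jaw":1},{"delta_rot":[0,0,-0.0055],"linear":[0.0044,-0.0291,0],"jaw":1},{"delta_rot":[0,0,-0.0055],"linear":[0.0044,-0.0291,0],"jaw":1},{"delta_rot":[0,0,-0.0055],"linear":[0.0044,-0.0291,0],"jaw":1}]'
python3 - <<'E'
from cloud import *
np.set_printoptions(precision=4,suppress=True)
L=[bot.snapshot("top") for _ in range(6)]; p=L[0]; F=np.mean([q["frame"].astype(float) for q in L],0); np.save("avg_top2.npy",F)
st()
def ring(F,c,z,r=.024):
    for _ in range(4):
        uv=proj(p,np.array([*c,z])).astype(int); U=[(u,v) for u in range(uv[0]-14,uv[0]+15) for v in range(uv[1]-14,uv[1]+15)]
        W=np.array([atz(p,q,z)[:2] for q in U]); G=np.array([F[v,u] for u,v in U]); w=np.clip(150-G[:,:2].mean(1),0,None)*(np.hypot(*(W-c).T)<r)
        w=np.where(G[:,:2].mean(1)<125,w,0); c=(W*w[:,None]).sum(0)/w.sum()
    return c
print("iso",ring(F,np.array([.4722,.319]),.075),"lock(before)",ring(np.load("avg_top.npy"),np.array([.525,-.030]),.1))
uv=proj(p,np.array([.4722,.319,.075])).astype(int); a=F[uv[1]-16:uv[1]+16,uv[0]-16:uv[0]+16]
a=(a*2).clip(0,255).astype(np.uint8)
l=proj(p,np.array([.525,-.03,.1])).astype(int); b=F[l[1]-32:l[1]+32,l[0]-32:l[0]+32].clip(0,255).astype(np.uint8)
q=bot.snapshot("side"); k=proj(q,np.array([.525,-.03,.12])).astype(int); c=q["frame"][k[1]-32:k[1]+32,k[0]-32:k[0]+32]
R=lambda x:cv2.resize(x,(266,266),interpolation=cv2.INTER_CUBIC)
save("over.png",np.hstack([R(a),R(b),R(c)]))
E
```

```text
time: 6.12
position: [0.5236, -0.0311, 0.1811]
orientation: [-1.987, -2.431, 0.003]
ft_force: [0.5, 0.9, -0.9]
grip_width: 0.0103
t 6.42 pos [ 0.5239 -0.0286  0.1815] jaw deg 11.56 zax [-0.0021  0.0006 -1.    ] F [ 0.29  0.83 -0.87] T [-0.017  0.011  0.011] w 0.0112 q [-0.28  0.43  0.33  2.11 -0.23  0.64  0.41]
iso [0.4714 0.3213] lock(before) [ 0.5247 -0.0302]
```

View pics/over.png

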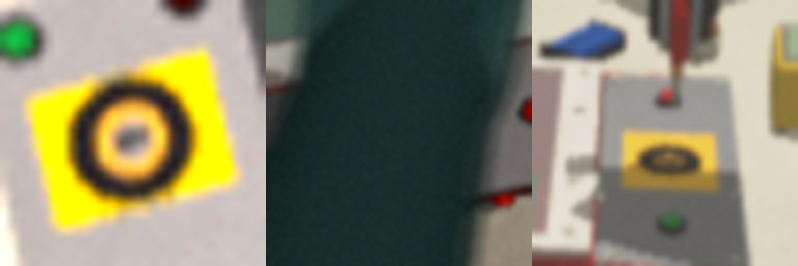

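Run:
```python
from cloud import *
import pickle
np.set_printoptions(precision=4,suppress=True)
p=pickle.load(open("p_top.pkl","rb"))
for nm,f,c,z in(("iso","avg_top2.npy",(.472,.3195),.075),("lock","avg_top.npy",(.525,-.030),.1)):
    F=np.load(f); uv=proj(p,np.array([*c,z])).round().astype(int); o=uv-12; k=16
    A=F[o[1]:o[1]+25,o[0]:o[0]+25,0]   # red channel: yellow bright, ring dark
    U=cv2.resize(A,None,fx=k,fy=k,interpolation=cv2.INTER_CUBIC)
    print(nm,"yellow",np.percentile(A,80),"dark",A.min())
    for fr in(.4,.5,.6):
        th=A.min()+fr*(np.percentile(A,80)-A.min()); m=(U<th).astype(np.uint8)
        best=None
        for q in cv2.findContours(m,cv2.RETR_LIST,cv2.CHAIN_APPROX_NONE)[0]:
            if len(q)<60: continue
            e=cv2.fitEllipse(q); pix=(np.array(e[0])+.5)/k-.5+o; W=atz(p,pix,z)[:2]; d=np.mean(e[1])/k/378*1e3*1
            if np.hypot(*(W-c))<.008 and max(e[1])/min(e[1])<1.3: print("  ",fr,W,"dia mm~%.1f"%d)
```

```text
iso yellow 154.5 dark 19.333333333333332
   0.4 [0.4715 0.3211] dia mm~24.9
   0.4 [0.4714 0.3213] dia mm~38.3
   0.5 [0.4715 0.3211] dia mm~24.1
   0.5 [0.4715 0.3213] dia mm~39.3
   0.6 [0.4715 0.3212] dia mm~10.1
   0.6 [0.4716 0.3211] dia mm~23.2
   0.6 [0.4716 0.3213] dia mm~40.5
lock yellow 158.33333333333334 dark 23.666666666666668
   0.4 [ 0.5247 -0.0303] dia mm~39.2
   0.5 [ 0.5247 -0.0302] dia mm~40.2
   0.6 [ 0.5247 -0.0302] dia mm~41.2
```

Differencing the two lock rings in the same picture cancels the camera bias. The TCP should therefore go to (0.5259, -0.0316).

```bash
python3 -m creep '[{"delta_rot":[0,0,0],"linear":[0.001,-0.0015,-0.01],"jaw":1},{"delta_rot":[0,0,0],"linear":[0.001,-0.0015,-0.012],"jaw":1},{"delta_rot":[0,0,0],"linear":[0,0,-0.009],"jaw":1},{"delta_rot":[0,0,0],"linear":[0,0,-0.005],"jaw":1},{"delta_rot":[0,0,0],"linear":[0,0,0],"jaw":1},{"delta_rot":[0,0,0],"linear":[0,0,0],"jaw":1},{"delta_rot":[0,0,0],"linear":[0,0,0],"jaw":1}]'
python3 - <<'E'
from h import *
st()
L=[bot.snapshot("side") for _ in range(4)]; q=L[0]; F=np.mean([l["frame"].astype(float) for l in L],0).clip(0,255).astype(np.uint8)
st()
k=proj(q,np.array([.525,-.03,.11])).astype(int); print(k)
save("tip.png",F[k[1]-22:k[1]+22,k[0]-26:k[0]+26],13)
E
```

```text
time: 7.05
position: [0.5269, -0.0327, 0.1465]
orientation: [1.988, 2.432, 0.0]
ft_force: [1.1, -0.6, -0.5]
grip_width: 0.0105
t 7.05 pos [ 0.5269 -0.0327  0.1465] jaw deg 11.48 zax [ 4.e-04 -0.e+00 -1.e+00] F [ 1.09 -0.65 -0.49] T [ 0.013 -0.004 -0.054] w 0.0105 q [-0.25  0.49  0.3   2.13 -0.27  0.56  0.45]
t 7.25 pos [ 0.527  -0.0328  0.1468] jaw deg 11.47 zax [ 0.001  0.    -1.   ] F [ 0.11  0.26 -0.2 ] T [-0.03   0.023 -0.05 ] w 0.0113 q [-0.25  0.49  0.3   2.13 -0.27  0.56  0.45]
[340 200]
```

View pics/tip.png

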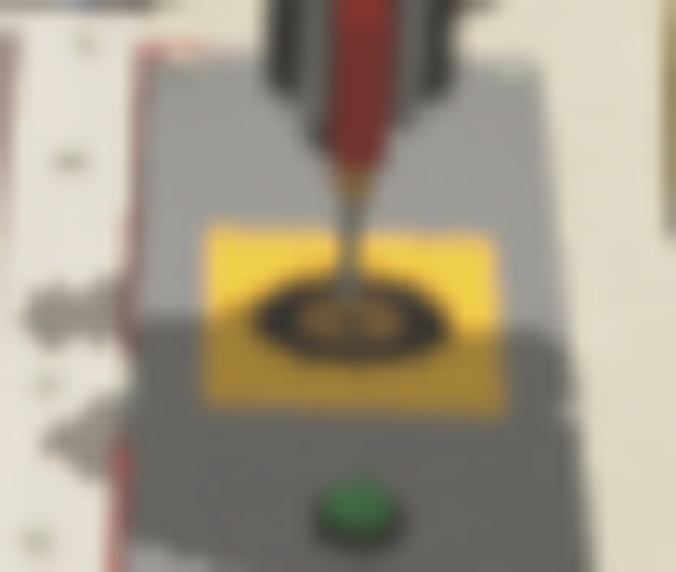

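The tip is at (349,295) and the ring centre at (353,318), so the tip is about 0.9 mm too far in +x. That agrees with the measured overshoot, so I correct it and lower until contact.

```bash
python3 -m creep '[{"delta_rot":[0,0,0],"linear":[-0.0011,0.0012,0],"jaw":1},{"delta_rot":[0,0,0],"linear":[0,0,-0.002],"jaw":1},{"delta_rot":[0,0,0],"linear":[0,0,-0.002],"jaw":1},{"delta_rot":[0,0,0],"linear":[0,0,-0.001],"jaw":1},{"delta_rot":[0,0,0],"linear":[0,0,0],"jaw":1},{"delta_rot":[0,0,0],"linear":[0,0,0],"jaw":1}]' ; python3 -c "from h import *;st()"; python3 -m creep '[{"delta_rot":[0,0,0],"linear":[0,0,-0.001],"jaw":1},{"delta_rot":[0,0,0],"linear":[0,0,-0.001],"jaw":1},{"delta_rot":[0,0,0],"linear":[0,0,-0.001],"jaw":1},{"delta_rot":[0,0,0],"linear":[0,0,0],"jaw":1}]';python3 -c "from h import *;st()"
```

```text
time: 7.75
position: [0.5255, -0.0316, 0.1411]
orientation: [-1.988, -2.432, 0.0]
ft_force: [-0.6, 0.7, -0.8]
grip_width: 0.011
t 7.75 pos [ 0.5255 -0.0316  0.1411] jaw deg 11.47 zax [-3.e-04 -1.e-04 -1.e+00] F [-0.6   0.68 -0.85] T [ 0.023  0.049 -0.038] w 0.0110 q [-0.25  0.49  0.3   2.14 -0.27  0.55  0.45]
time: 8.08
position: [0.5254, -0.0316, 0.1381]
orientation: [-1.988, -2.432, 0.0]
ft_force: [0.4, 0.7, -1.4]
grip_width: 0.011
t 8.08 pos [ 0.5254 -0.0316  0.1381] jaw deg 11.47 zax [-4.e-04 -0.e+00 -1.e+00] F [ 0.37  0.67 -1.35] T [0.011 0.015 0.017] w 0.0110 q [-0.24  0.5   0.29  2.14 -0.27  0.54  0.45]
```

```bash
python3 -m creep '[{"delta_rot":[0,0,0],"linear":[0.0002,0,-0.001],"jaw":1},{"delta_rot":[0,0,0],"linear":[0,0,-0.001],"jaw":1},{"delta_rot":[0,0,0],"linear":[0,0,-0.001],"jaw":1},{"delta_rot":[0,0,0],"linear":[0,0,-0.001],"jaw":1},{"delta_rot":[0,0,0],"linear":[0,0,0],"jaw":1}]';python3 -c "from h import *;st()"
```

```text
time: 8.5
position: [0.5256, -0.0316, 0.1341]
orientation: [-1.988, -2.432, 0.001]
ft_force: [-0.5, -0.4, -0.8]
grip_width: 0.0108
t 8.50 pos [ 0.5256 -0.0316  0.1341] jaw deg 11.47 zax [-5.e-04 -0.e+00 -1.e+00] F [-0.49 -0.36 -0.77] T [-0.032 -0.063 -0.042] w 0.0108 q [-0.24  0.51  0.29  2.14 -0.28  0.53  0.45]
```

The tip is 6 mm below the deck with no force, so it is in the slot. I continue down.

```bash
python3 -m creep '[{"delta_rot":[0,0,0],"linear":[0,0,-0.002],"jaw":1},{"delta_rot":[0,0,0],"linear":[0,0,-0.002],"jaw":1},{"delta_rot":[0,0,0],"linear":[0,0,-0.002],"jaw":1},{"delta_rot":[0,0,0],"linear":[0,0,-0.002],"jaw":1},{"delta_rot":[0,0,0],"linear":[0,0,-0.002],"jaw":1},{"delta_rot":[0,0,0],"linear":[0,0,0],"jaw":1}]';python3 -c "from h import *;st()"; python3 -m creep '[{"delta_rot":[0,0,0],"linear":[0,0,-0.002],"jaw":1},{"delta_rot":[0,0,0],"linear":[0,0,-0.002],"jaw":1},{"delta_rot":[0,0,0],"linear":[0,0,-0.002],"jaw":1},{"delta_rot":[0,0,0],"linear":[0,0,0],"jaw":1},{"delta_rot":[0,0,0],"linear":[0,0,0],"jaw":1}]';python3 -c "from h import *;st()"
```

```text
time: 9.0
position: [0.5255, -0.0315, 0.1238]
orientation: [-1.988, -2.432, 0.001]
ft_force: [-0.9, 0.7, -1.2]
grip_width: 0.0109
t 9.00 pos [ 0.5255 -0.0315  0.1238] jaw deg 11.47 zax [-8.e-04 -0.e+00 -1.e+00] F [-0.86  0.71 -1.16] T [ 0.012 -0.001 -0.008] w 0.0109 q [-0.23  0.52  0.28  2.15 -0.29  0.51  0.46]
time: 9.42
position: [0.526, -0.0316, 0.1187]
orientation: [1.988, 2.432, 0.001]
ft_force: [-0.7, 0.0, 5.9]
grip_width: 0.0107
t 9.42 pos [ 0.526  -0.0316  0.1187] jaw deg 11.47 zax [ 4.e-04  2.e-04 -1.e+00] F [-0.69  0.    5.9 ] T [0.067 0.291 0.022] w 0.0107 q [-0.23  0.53  0.27  2.15 -0.29  0.5   0.47]
```

```bash
python3 -m creep '[{"delta_rot":[0,0,0],"linear":[0,0,-0.0015],"jaw":1},{"delta_rot":[0,0,0],"linear":[0,0,-0.0015],"jaw":1},{"delta_rot":[0,0,0],"linear":[0,0,-0.001],"jaw":1},{"delta_rot":[0,0,0],"linear":[0,0,0],"jaw":1},{"delta_rot":[0,0,0],"linear":[0,0,0],"jaw":1}]' 90;python3 -c "from h import *;st()"
```

```text
time: 9.83
position: [0.5261, -0.0317, 0.1164]
orientation: [-1.989, -2.432, -0.002]
ft_force: [-4.1, 0.3, 19.6]
grip_width: 0.0109
t 9.83 pos [ 0.5261 -0.0317  0.1164] jaw deg 11.44 zax [ 6.0e-04  1.3e-03 -1.0e+00] F [-4.09  0.28 19.62] T [0.102 1.081 0.016] w 0.0109 q [-0.22  0.53  0.27  2.15 -0.29  0.49  0.47]
```

It is home: TCP 0.1164 as predicted, 20 N on the shoulder. I turn clockwise in steps and watch the lateral forces.

```bash
python3 -m creep '[{"delta_rot":[0,0,-0.06],"linear":[0,0,0],"jaw":1},{"delta_rot":[0,0,-0.06],"linear":[0,0,0],"jaw":1},{"delta_rot":[0,0,-0.06],"linear":[0,0,0],"jaw":1},{"delta_rot":[0,0,-0.06],"linear":[0,0,0],"jaw":1},{"delta_rot":[0,0,-0.06],"linear":[0,0,0],"jaw":1},{"delta_rot":[0,0,0],"linear":[0,0,0],"jaw":1}]';python3 -c "from h import *;st()"
```

```text
time: 10.33
position: [0.5258, -0.0317, 0.1164]
orientation: [-2.331, -2.105, -0.002]
ft_force: [-4.3, 0.6, 20.3]
grip_width: 0.0106
t 10.33 pos [ 0.5258 -0.0317  0.1164] jaw deg -5.83 zax [ 2.0e-04  1.2e-03 -1.0e+00] F [-4.3   0.62 20.29] T [0.153 1.195 0.091] w 0.0106 q [-0.28  0.55  0.35  2.15 -0.39  0.5   0.26]
```

```bash
python3 -m creep '[{"delta_rot":[0,0,-0.06],"linear":[0,0,0],"jaw":1},{"delta_rot":[0,0,-0.06],"linear":[0,0,0],"jaw":1},{"delta_rot":[0,0,-0.06],"linear":[0,0,0],"jaw":1},{"delta_rot":[0,0,-0.06],"linear":[0,0,0],"jaw":1},{"delta_rot":[0,0,-0.06],"linear":[0,0,0],"jaw":1},{"delta_rot":[0,0,0],"linear":[0,0,0],"jaw":1}]';python3 -c "from h import *;st()"; python3 -m creep '[{"delta_rot":[0,0,-0.06],"linear":[0,0,0],"jaw":1},{"delta_rot":[0,0,-0.06],"linear":[0,0,0],"jaw":1},{"delta_rot":[0,0,-0.06],"linear":[0,0,0],"jaw":1},{"delta_rot":[0,0,-0.06],"linear":[0,0,0],"jaw":1},{"delta_rot":[0,0,-0.06],"linear":[0,0,0],"jaw":1},{"delta_rot":[0,0,0],"linear":[0,0,0],"jaw":1}]';python3 -c "from h import *;st()"
```

```text
time: 10.83
position: [0.5259, -0.0318, 0.1164]
orientation: [-2.619, -1.733, -0.002]
ft_force: [-4.5, 0.7, 20.8]
grip_width: 0.0103
t 10.83 pos [ 0.5259 -0.0318  0.1164] jaw deg -23.02 zax [ 4.0e-04  1.4e-03 -1.0e+00] F [-4.51  0.75 20.79] T [0.145 1.155 0.075] w 0.0103 q [-0.34  0.56  0.44  2.15 -0.47  0.52  0.05]
time: 11.33
position: [0.5259, -0.0319, 0.1164]
orientation: [-2.849, -1.322, -0.002]
ft_force: [-5.5, 0.7, 20.8]
grip_width: 0.0106
t 11.33 pos [ 0.5259 -0.0319  0.1164] jaw deg -40.22 zax [ 5.0e-04  1.6e-03 -1.0e+00] F [-5.49  0.73 20.83] T [0.207 1.178 0.048] w 0.0106 q [-0.4   0.58  0.52  2.16 -0.56  0.54 -0.16]
```

```bash
python3 -m creep '[{"delta_rot":[0,0,-0.05],"linear":[0,0,0],"jaw":1},{"delta_rot":[0,0,-0.05],"linear":[0,0,0],"jaw":1},{"delta_rot":[0,0,-0.05],"linear":[0,0,0],"jaw":1},{"delta_rot":[0,0,0],"linear":[0,0,0],"jaw":1},{"delta_rot":[0,0,0],"linear":[0,0,0],"jaw":1},{"delta_rot":[0,0,0],"linear":[0,0,0],"jaw":1}]';python3 - <<'E'
from h import *
st()
q=bot.snapshot("side"); save("turn.png",q["frame"][120:280,210:420],3)
E
```

```text
time: 11.83
position: [0.526, -0.0319, 0.1164]
orientation: [-2.939, -1.106, -0.002]
ft_force: [-5.1, 1.3, 20.8]
grip_width: 0.0106
t 11.83 pos [ 0.526  -0.0319  0.1164] jaw deg -48.74 zax [ 9.0e-04  1.9e-03 -1.0e+00] F [-5.13  1.27 20.8 ] T [ 0.175  1.056 -0.045] w 0.0106 q [-0.43  0.59  0.56  2.16 -0.6   0.55 -0.26]
```

View pics/turn.png

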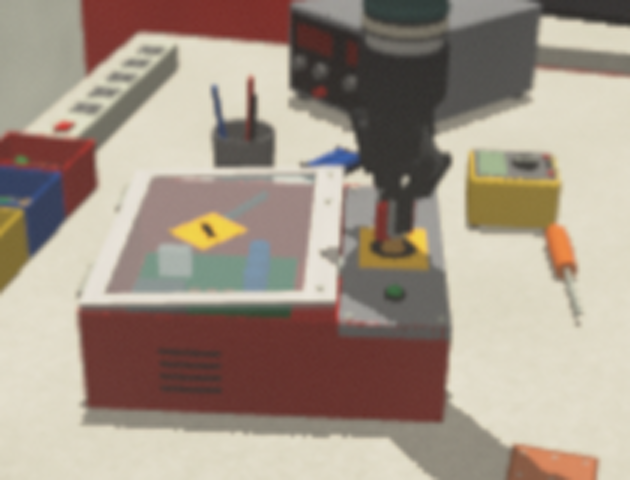

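The cover's free edge at (340,300) seems to be just lifting. I check its height in the depth image and turn a little more.

```bash
cat > cov.py <<'E'
from cloud import *
p=bot.snapshot("side"); W=cloud(p); a=np.radians(10); ex=np.array([np.cos(a),np.sin(a)]); ey=np.array([-ex[1],ex[0]])
d=W[...,:2]-np.array([.525,-.0305]); X=d@ex; Y=d@ey; z=W[...,2]
for lo,hi in((.02,.045),(.045,.065),(.10,.12),(.2,.22),(.23,.25)):
    m=(X>lo)&(X<hi)&(np.abs(Y)<.11)&(z>.06)&(z<.25); print("X",lo,hi,m.sum(),np.round(np.nanpercentile(z[m],[10,50,90]),4))
st()
E
python3 cov.py; python3 -m creep '[{"delta_rot":[0,0,-0.04],"linear":[0,0,0],"jaw":1},{"delta_rot":[0,0,-0.04],"linear":[0,0,0],"jaw":1},{"delta_rot":[0,0,0],"linear":[0,0,0],"jaw":1},{"delta_rot":[0,0,0],"linear":[0,0,0],"jaw":1},{"delta_rot":[0,0,0],"linear":[0,0,0],"jaw":1},{"delta_rot":[0,0,0],"linear":[0,0,0],"jaw":1}]' >/dev/null; python3 cov.py
```

```text
X 0.02 0.045 536 [0.1014 0.103  0.2094]
X 0.045 0.065 263 [0.1212 0.1225 0.1235]
X 0.1 0.12 282 [0.1151 0.1162 0.1174]
X 0.2 0.22 279 [0.1091 0.1102 0.1114]
X 0.23 0.25 296 [0.1087 0.111  0.1124]
t 11.93 pos [ 0.526  -0.0319  0.1164] jaw deg -48.73 zax [ 0.001   0.0019 -1.    ] F [-3.95  1.37 19.87] T [ 0.113  1.081 -0.018] w 0.0107 q [-0.43  0.59  0.56  2.16 -0.6   0.55 -0.26]
X 0.02 0.045 503 [0.1016 0.103  0.2073]
X 0.045 0.065 134 [0.1416 0.1755 0.1804]
X 0.1 0.12 272 [0.1571 0.16   0.163 ]
X 0.2 0.22 293 [0.0776 0.1229 0.1267]
X 0.23 0.25 261 [0.113  0.1148 0.1166]
t 12.48 pos [ 0.5261 -0.0319  0.1164] jaw deg -53.30 zax [ 0.001   0.0019 -1.    ] F [-4.68 -0.03 19.66] T [0.222 1.133 0.064] w 0.0102 q [-0.44  0.59  0.59  2.16 -0.63  0.56 -0.32]
```

The cover is up, with its free edge at about 0.176. I ease the press, open and withdraw straight up.

```bash
python3 -m creep '[{"delta_rot":[0,0,0],"linear":[0,0,0.001],"jaw":1},{"delta_rot":[0,0,0],"linear":[0,0,0.001],"jaw":1},{"delta_rot":[0,0,0],"linear":[0,0,0],"jaw":1}]' >/dev/null;python3 -c "from h import *;st()"; python3 -m creep '[{"delta_rot":[0,0,0],"linear":[0,0,0],"jaw":0.8},{"delta_rot":[0,0,0],"linear":[0,0,0],"jaw":0.7},{"delta_rot":[0,0,0],"linear":[0,0,0],"jaw":0.6},{"delta_rot":[0,0,0],"linear":[0,0,0],"jaw":0.6},{"delta_rot":[0,0,0],"linear":[0,0,0],"jaw":0.6}]';python3 -c "from h import *;st()"
```

```text
t 12.73 pos [ 0.526  -0.0318  0.1172] jaw deg -53.28 zax [ 9.e-04  4.e-04 -1.e+00] F [-2.24  0.42  8.3 ] T [-0.05   0.432  0.048] w 0.0110 q [-0.45  0.59  0.59  2.16 -0.62  0.56 -0.32]
time: 13.15
position: [0.5257, -0.0315, 0.1161]
orientation: [2.982, 0.99, -0.0]
ft_force: [0.2, -0.1, -0.5]
grip_width: 0.0341
t 13.15 pos [ 0.5257 -0.0315  0.1161] jaw deg -53.26 zax [-3.e-04 -1.e-04 -1.e+00] F [ 0.22 -0.08 -0.46] T [ 0.032  0.001 -0.011] w 0.0341 q [-0.45  0.6   0.59  2.16 -0.62  0.56 -0.32]
```

```bash
python3 -m creep '[{"delta_rot":[0,0,0],"linear":[0,0,0.01],"jaw":0.6},{"delta_rot":[0,0,0],"linear":[0,0,0.015],"jaw":0.6},{"delta_rot":[0,0,0],"linear":[0,0,0.025],"jaw":0.6},{"delta_rot":[0,0,0],"linear":[0,0,0.03],"jaw":0.6},{"delta_rot":[0,0,0],"linear":[-0.01,0,0.03],"jaw":0.6},{"delta_rot":[0,0,0],"linear":[-0.03,0,0.02],"jaw":0.6},{"delta_rot":[0,0,0],"linear":[-0.03,-0.01,0],"jaw":0.6},{"delta_rot":[0,0,0],"linear":[-0.02,-0.02,0],"jaw":0.6},{"delta_rot":[0,0,0],"linear":[0,-0.035,0],"jaw":0.6},{"delta_rot":[0,0,0],"linear":[0,-0.035,0],"jaw":0.6},{"delta_rot":[0,0,0],"linear":[0,-0.035,0],"jaw":0.6},{"delta_rot":[0,0,0],"linear":[0,-0.035,0],"jaw":0.6}]'; python3 cov.py
python3 - <<'E'
from cloud import *
st(); ims=[]
for n in("side","top"):
    p=bot.snapshot(n);W=cloud(p);F=p["frame"].astype(float); red=(F[...,0]>60)&(F[...,0]>2*F[...,1])
    q=W[red&(np.hypot(W[...,0]-.525,W[...,1]+.031)<.03)&(W[...,2]>.11)&(W[...,2]<.17)]
    print(n,len(q),"bow top z",np.round(np.percentile(q[:,2],[50,85,92,97]),4) if len(q) else "", q.mean(0) if len(q) else "")
    k=proj(p,np.array([.56,-.03,.11])).astype(int); ims.append(p["frame"][k[1]-75:k[1]+75,k[0]-65:k[0]+65])
save("end.png",np.hstack(ims),3)
E
```

```text
time: 14.15
position: [0.4354, -0.2028, 0.247]
orientation: [-2.981, -0.991, -0.002]
ft_force: [1.4, 0.4, -0.9]
grip_width: 0.034
X 0.02 0.045 375 [0.1014 0.1025 0.1037]
X 0.045 0.065 131 [0.1419 0.1753 0.1809]
X 0.1 0.12 274 [0.1567 0.1599 0.163 ]
X 0.2 0.22 290 [0.0773 0.123  0.1265]
X 0.23 0.25 258 [0.1132 0.1148 0.1164]
t 14.20 pos [ 0.4353 -0.2121  0.2485] jaw deg -53.83 zax [ 0.0049 -0.0083 -1.    ] F [ 0.91 -5.28  1.09] T [-0.398 -0.13  -0.021] w 0.0343 q [-0.3   0.35  0.84  2.15 -0.37  0.78 -0.16]
t 14.20 pos [ 0.4353 -0.2121  0.2485] jaw deg -53.83 zax [ 0.0049 -0.0083 -1.    ] F [ 0.91 -5.28  1.09] T [-0.398 -0.13  -0.021] w 0.0343 q [-0.3   0.35  0.84  2.15 -0.37  0.78 -0.16]
side 81 bow top z [0.1438 0.1499 0.1508 0.1514] [ 0.52733799 -0.02556989  0.14083733]
top 80 bow top z [0.1473 0.15   0.151  0.1515] [ 0.52393752 -0.0302453   0.14473347]
```

View pics/end.png

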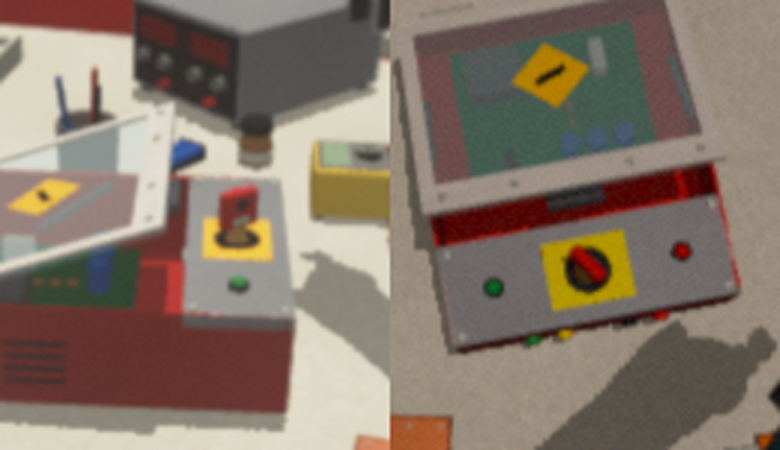

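The key stands in the lock and the cover is up, but the key moved about 0.8 mm as I eased off. A gentle push on the bow's top with shut fingers will make sure it is fully home.

```bash
python3 -m creep '[{"delta_rot":[0,0,0],"linear":[0,0.02,0],"jaw":1},{"delta_rot":[0,0,0],"linear":[0.01,0.03,0],"jaw":1},{"delta_rot":[0,0,0],"linear":[0.02,0.03,0],"jaw":1},{"delta_rot":[0,0,0],"linear":[0.02,0.03,0],"jaw":1},{"delta_rot":[0,0,0],"linear":[0.02,0.03,0],"jaw":1},{"delta_rot":[0,0,0],"linear":[0.015,0.02,-0.015],"jaw":1},{"delta_rot":[0,0,0],"linear":[0.005,0.01,-0.02],"jaw":1},{"delta_rot":[0,0,0],"linear":[0,0,-0.02],"jaw":1},{"delta_rot":[0,0,0],"linear":[0,0,-0.015],"jaw":1},{"delta_rot":[0,0,0],"linear":[0,0,0],"jaw":1},{"delta_rot":[0,0,0],"linear":[0,0,0],"jaw":1},{"delta_rot":[0,0,0],"linear":[0,0,0],"jaw":1}]' 40 >/dev/null; python3 -c "from h import *;st()"
```

```text
t 15.30 pos [ 0.526  -0.0312  0.1772] jaw deg -53.24 zax [ 9.e-04  2.e-04 -1.e+00] F [-0.36  0.6  -0.64] T [ 0.057  0.021 -0.04 ] w 0.0004 q [-0.54  0.51  0.71  2.12 -0.53  0.69 -0.4 ]
```

```bash
python3 -m creep '[{"delta_rot":[0,0,0],"linear":[0,0,-0.008],"jaw":1},{"delta_rot":[0,0,0],"linear":[0,0,-0.008],"jaw":1},{"delta_rot":[0,0,0],"linear":[0,0,-0.006],"jaw":1},{"delta_rot":[0,0,0],"linear":[0,0,-0.003],"jaw":1},{"delta_rot":[0,0,0],"linear":[0,0,-0.002],"jaw":1},{"delta_rot":[0,0,0],"linear":[0,0,0],"jaw":1},{"delta_rot":[0,0,0],"linear":[0,0,0],"jaw":1}]' >/dev/null; python3 -c "from h import *;st()"
```

```text
t 15.88 pos [ 0.5258 -0.0318  0.1493] jaw deg -53.29 zax [-0.e+00 -1.e-04 -1.e+00] F [ 0.75  0.24 -0.44] T [-0.011 -0.006  0.064] w 0.0002 q [-0.5   0.55  0.66  2.14 -0.58  0.63 -0.36]
```

```bash
python3 -m creep '[{"delta_rot":[0,0,0],"linear":[0,0,-0.001],"jaw":1},{"delta_rot":[0,0,0],"linear":[0,0,-0.001],"jaw":1},{"delta_rot":[0,0,0],"linear":[0,0,-0.001],"jaw":1},{"delta_rot":[0,0,0],"linear":[0,0,0],"jaw":1},{"delta_rot":[0,0,0],"linear":[0,0,0],"jaw":1}]' >/dev/null; python3 -c "from h import *;st()"
```

```text
t 16.30 pos [ 0.5268 -0.0321  0.1473] jaw deg -53.29 zax [ 2.2e-03 -1.0e-04 -1.0e+00] F [ 0.13 -0.41  6.68] T [-0.099  0.163 -0.036] w 0.0001 q [-0.5   0.56  0.66  2.14 -0.58  0.63 -0.36]
```

Contact is at z 0.1473, and fully home is 0.147. One slightly firmer press, then I retract clear.

```bash
python3 -m creep '[{"delta_rot":[0,0,0],"linear":[0,0,-0.0015],"jaw":1},{"delta_rot":[0,0,0],"linear":[0,0,0],"jaw":1},{"delta_rot":[0,0,0],"linear":[0,0,0],"jaw":1}]' >/dev/null; python3 -c "from h import *;st()"; python3 -m creep '[{"delta_rot":[0,0,0],"linear":[0,0,0.01],"jaw":1},{"delta_rot":[0,0,0],"linear":[0,0,0.025],"jaw":1},{"delta_rot":[0,0,0],"linear":[0,0,0.03],"jaw":1},{"delta_rot":[0,0,0],"linear":[0,0,0.03],"jaw":1},{"delta_rot":[0,0,0],"linear":[-0.03,0,0],"jaw":1},{"delta_rot":[0,0,0],"linear":[-0.03,-0.01,0],"jaw":1},{"delta_rot":[0,0,0],"linear":[-0.03,-0.03,0],"jaw":1},{"delta_rot":[0,0,0],"linear":[0,-0.035,0],"jaw":1},{"delta_rot":[0,0,0],"linear":[0,-0.035,0],"jaw":1},{"delta_rot":[0,0,0],"linear":[0,-0.03,0],"jaw":1},{"delta_rot":[0,0,0],"linear":[0,0,0],"jaw":1},{"delta_rot":[0,0,0],"linear":[0,0,0],"jaw":1}]' >/dev/null; python3 cov.py
python3 - <<'E'
from cloud import *
ims=[]
for n in("side","top"):
    p=bot.snapshot(n); ims.append(cv2.resize(p["frame"],(400,250),interpolation=cv2.INTER_AREA))
    k=proj(p,np.array([.56,-.03,.11])).astype(int); ims.append(cv2.resize(p["frame"][k[1]-50:k[1]+50,k[0]-80:k[0]+80],(400,250),interpolation=cv2.INTER_CUBIC))
save("final.png",np.vstack([np.hstack(ims[:2]),np.hstack(ims[2:])]))
E
```

```text
t 16.55 pos [ 0.5276 -0.0324  0.1469] jaw deg -53.32 zax [ 3.9e-03  4.0e-04 -1.0e+00] F [-1.97 -0.66 13.96] T [-0.005  0.476  0.011] w -0.0002 q [-0.5   0.56  0.66  2.14 -0.59  0.62 -0.35]
X 0.02 0.045 374 [0.1014 0.1027 0.1038]
X 0.045 0.065 134 [0.141  0.1751 0.1805]
X 0.1 0.12 272 [0.1567 0.16   0.1632]
X 0.2 0.22 294 [0.0772 0.1231 0.1265]
X 0.23 0.25 257 [0.1128 0.1147 0.1163]
t 17.60 pos [ 0.4359 -0.1712  0.2398] jaw deg -53.37 zax [-2.e-04  5.e-04 -1.e+00] F [ 0.29 -0.01 -0.14] T [-0.039 -0.013 -0.055] w 0.0002 q [-0.38  0.35  0.84  2.19 -0.38  0.76 -0.21]
```

View pics/final.png

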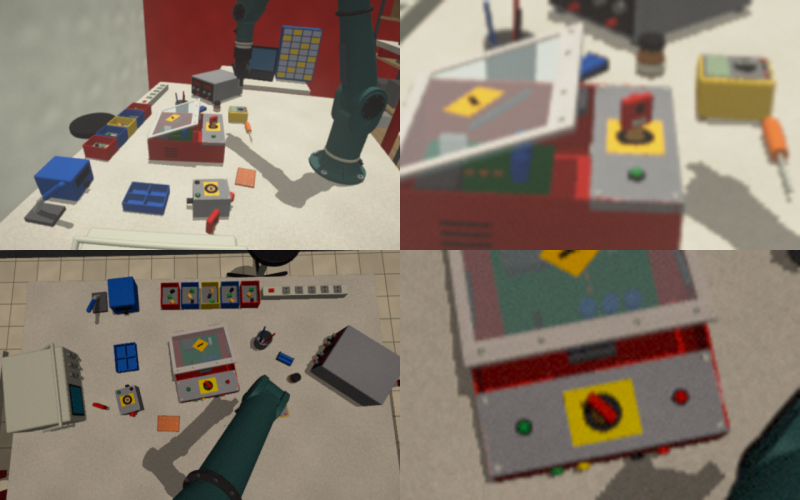

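The key stands turned in the lock, the cover is up, the other things are in place and the robot is clear.

```bash
python3 -c "from station import bot;print(bot.job_done())"
```

```text
the job is handed in; nothing more can be done
None
```

The job is done and handed in at about 17.7 s. I took the red key from the isolator and pushed it fully home in the enclosure's lock with about 20 N. I then turned it clockwise by about 65°, and the cover sprang up.

**Last checks:**
- **Cover:** the free edge is at about z 0.175, some 70 mm higher than when shut, and it stayed there over several pictures.
- **Key height:** as I eased off, the gripper rose 0.8 mm, so I pressed the bow with shut fingers. Contact came at z 0.147, which is fully home.
- **Robot:** it is clear and touching nothing, with force readings near zero.
- **Other things:** in the final pictures, those in view looked unmoved; the arm hid part of the top view. I judged this by eye and did not measure it. The spare red key beside the isolator was not touched.

**Disagreements:** the side camera put the lock about 5 mm off the top camera in y. I used the difference between the two locks in the top view instead, and the key dropped in at the first try. After release, depth readings put the bow's top at 0.150–0.151, 3–4 mm above the contact height; I trusted the contact.

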